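# Third hand: hold a flow cell against its sprung port

### The job

First take the amber vial off the assembly rig and stand it upright in the steel tray, without knocking it over. Then bring the black flow-cell block, standing on the base plate, up to the sprung port plate, square to it and with their sides level, and press it on with a steady 10 newtons (6 to 14 is fine, never above 25). Keep that up for a few seconds and finish while still holding it pressed, since a colleague will now drive the screws; leave the fitting, screwdriver and screw dish where they are.

Things in the scene. Friction and masses are not known exactly. Their poses are not given: they have to be found in the camera images.
- rig: Fixed aluminium assembly rig: base plate 260 (x) x 180 (y) x 12 mm, with an upright back wall 15 thick, 120 wide, its top 70 mm above the bench, its front face at rig x = +103 mm. Origin: centre of the base plate's underside, on the bench. Rig +x is the pressing direction, towards the port and wall; z up.
- port: Steel plate 12 thick (x), 54 wide (y), 2 to 54 mm above the base plate, before the rig's wall; black round spot on its face. Origin: middle of its front face, level with the base plate's top (12 mm above the bench); axes as the rig's. At rest at rig x = +60 mm, y = 0. Slides only along rig +x on springs: 0.8 N per mm, no preload, 25 mm of travel; 10 N is 12.5 mm in.
- cell: Black plastic flow-cell block, 50 (x) x 54 (y) x 60 mm high, two brass stubs 8 mm thick rising 8 mm from its top at y = +-15 mm; round window in its back (-x) face. Origin: centre of its underside. About 0.22 kg (varies), standing loose on the base plate, +x face within 0.4 rad of facing the port. Grip it across y, low, or push its back: gripped high it pitches.
- vial: Amber glass vial with a white cap, 32 mm diameter, 70 mm high, about 0.06 kg, standing loose on the base plate between block and port. Origin: centre of its underside, z along its axis.
- tray: Fixed open steel tray 160 (x) x 120 (y) x 20 mm high, walls and floor 4 mm, on the bench to the left or right of the rig. Origin: centre of its underside. The brass fitting stands in its +x end (around x = +55 mm); the rest is free.
- tube_rack: Bystander: fixed white tube rack 160 x 80 mm, 95 mm high with blue-capped tubes, on the other side of the rig from the tray. Origin: centre of its underside.
- fitting: Bystander: brass fitting, 22 mm diameter, 24 mm high, standing in the tray. Origin: centre of its underside.
- driver: Bystander: screwdriver with grey square handle lying on the bench beside the rig's -y edge, along rig x, 175 mm long, 20 mm high. Origin: under the joint of handle (-x) and blade (+x).
- dish: Bystander: small steel bowl 56 mm wide, 18 mm high, on the bench beside the rig's +y edge. Origin: centre of its underside.
Things that resemble listed ones, but are neither listed nor needed, are in the scene too. Of the things like the vial, leave any that is purple; of the rest the smaller one is meant.

How it is judged (in metres and radians):
On the way, in this order (a step that is already met when the one before it is completed fails the run):
1. the vial stands upright in the tray, let go (x of vial in the frame of tray between -0.068 and 0.068 m and y of vial in the frame of tray between -0.048 and 0.048 m and z of vial in the frame of tray below 0.012 m and angle between vial's own z axis and vertical below 0.15 rad and contact force between the fingers and vial below 0.1 N and linear speed of vial below 0.03 m/s), for 0.2 s.
2. the block is pressed square and centred on the port with 6 to 14 N, steadily for 2 s (contact force between cell and port between 6 and 14 N and contact force between the fingers and cell above 3 N and y of cell in the frame of port between -0.007 and 0.007 m and angle between the x axis of cell and the x axis of port, either way round below 0.08 rad and angle between cell's own z axis and vertical below 0.08 rad and z of cell in the frame of rig below 0.016 m and linear speed of cell below 0.01 m/s), for 2 s.
At the end, for the whole second after the job is handed in: Fingers still on the block; 6 to 14 N between block and port; block still, square to the port and upright within 0.08 rad, within 7 mm of the port's middle sideways and 4 mm of the base plate. Vial let go, upright within 0.15 rad on the tray's floor (all of step 1 and all of step 2); the arm keeps its last pose, push and grip.
It fails at once if the block is pressed on the port with more than 25 N (contact force between cell and port above 25 N).
It fails at once if the vial is knocked over (angle between vial's own z axis and vertical above 0.8 rad).
It fails at once if a bystander (fitting, screwdriver or dish) is moved by more than 30 mm (distance of any of fitting, driver, dish from where it was at the start of the episode above 0.03 m).
It also fails if it takes over 72 s, if anything falls off the work surface, if the arm or the gripper's body presses on something with over 40 N, if the wrist force passes 120 N, or if a joint passes its speed limit or range.

### The arm

A 6-joint arm with a two-finger parallel gripper is mounted at the origin on the work surface. World frame = base frame: x ahead of the robot, y to its left, z up, the work surface at z = 0. Lengths are in mm, angles in rad, forces in N, time in s.
With the tool pointing down it reaches from about 300 to 775 mm from the base axis. Payload 14.6 kg.
Tool frame: the origin (TCP) lies between the finger pads; the fingertips stand manip.tip_reach ahead of it and the grasp point (between the pads) lies 5 mm behind it (manip.tip_reach is the distance from the TCP to the fingertips, in mm); z points along the fingers, y is the line along which they close (so a half turn about z gives the same grasp; the last joint's range is limited). The gripper opens to 94 mm and grips with 3 to 60 N. Pads are 16 mm wide; open, the fingers measure 119 mm over their backs; the gripper's body (75 mm by 177 mm) begins 78 mm behind the grasp point.
Start: joints at [-1.389, 0.3, 1.521, -0, 1.321, -0.067], TCP at [135.426, -533.056, 219.446] pointing down, gripper open.
Joint ranges: [-3.03, 3.03], [-0.79, 2.21], [0.23, 2.52], [-1.04, 4.18], [0, 3.07], [-2.55, 2.55]. Speed limits (rad/s): [2.22, 2.22, 2.57, 3.14, 3.14, 3.14].

### API

Orientations are given as [roll, pitch, yaw] about the fixed x, y, z axes, in that order (R = Rz(yaw) Ry(pitch) Rx(roll)).
In Python, from cell import manip gives the robot as it stands. The module is installed in compiled form; this text tells all that it offers.
- The arm moves only by the shell command python3 -m creep 'ROWS' [FORCE]. ROWS is JSON, a list of rows, each a list of 3 entries, a list of its own where there are three numbers: the opening, from -1 (shut) to 1 (fully open), then the shift along the tool's x, y, z in cm, then the turn about the tool's z in units of 5 degrees (1.0 is 5 degrees). In form: [[grip, [tx, ty, tz], roll], ...]. A call has 1 to 12 rows; each row is the pose to reach, as a shift and turn from the pose commanded when the call began, along the tool's axes at that moment; what a row does not reach only later rows make up. A row lasts 1/10 s, in which the tool goes at most 50 mm and 8.59 degrees, less where a joint would pass 70% of its speed; a pose out of reach is approached as far as the arm can. A call with a gripper value outside its range is refused whole. The fingers move at their own pace and stop on an object; FORCE is the grip in N (left out, the last holds). Time passes only in rows, so rows that repeat a pose let the fingers close. It gives the time, the measured TCP pose, the force, the opening and the grip force at its end, in the units of the state.
- manip.read_state(): the state, without advancing time (a new reading comes with each control period).
- manip.camera(name): name is "scene" or "top" or "wrist"; returns the picture (384x512x3 uint8, red, green, blue); there is no depth.
- manip.camera_params(name): a dict with "fovy" (degrees; the focal length in pixels is half the picture's height over the tangent of half this angle, whatever the lens; pixels are square), "cx", "cy" (the principal point, pixels), "origin" and "attitude" of the camera in the world. Camera axes: x right, y down, z forward; pixel columns grow to the right and rows downward; lengths in mm; the calibration is good to about 2 mm. A picture is of the moment at which its call begins: read the wrist's pose just before it. camera_params takes no time and is no camera call; for the wrist camera it gives the pose at the moment of the call.
- manip.sign_off(): hands the job in; it is judged then, once.
The state is a dict: "clock": time; "joints": joint angles; "qd": joint speeds; "effort": joint torques, N m; "eef_pos": TCP position; "eef_rot": TCP orientation; "wrist_force": force on the tool from outside, world axes, zero at the start; "moment": the same for the moment, N m; "finger_gap": finger opening in mm; "finger_force": force on a finger pad.
Only numpy, scipy, OpenCV 4.12 (cv2) and the standard library are available. Lean on these libraries where they do the work, as an engineer would, in place of code of your own. Each camera call takes 0.05 s, during which the arm holds its last target. There are 200 camera calls.

## Working session

There is one attempt and no reset: what is moved stays moved. The work goes in short steps, Python scripts to look and compute and a shell command to move; the robot and the scene stay as the last step left them, time stands still between calls to the robot, and variables do not carry over. Pictures are saved under pics/ and viewed, at most 12 in all, crops included, and the job is handed in when it is done.

```bash
mkdir -p pics
python3 - <<'E'
from cell import manip
import cv2,numpy as np
print(manip.read_state(), manip.tip_reach)
ims=[]
for n in("scene","top","wrist"):
    p=manip.camera_params(n);print(n,p)
    im=manip.camera(n)[:,:,::-1];cv2.imwrite(f"pics/{n}0.png",im)
E
```

```text
{'clock': 0.0, 'joints': array([-1.38858682e+00,  3.00449577e-01,  1.52157073e+00, -9.17207777e-06,
        1.32068280e+00, -6.66074426e-02]), 'qd': array([ 0.00029895,  0.00048839,  0.00123885,  0.00074883, -0.00108199,
        0.00115615]), 'effort': array([-2.99245774e-03, -5.31813025e+01, -3.52745390e+01,  7.07251928e-02,
        2.44299212e-02, -7.96303311e-05]), 'eef_pos': array([ 135.38929926, -532.82969342,  218.90250059]), 'eef_rot': array([-3.14048407e+00, -6.50455104e-05,  2.48819187e-01]), 'wrist_force': array([ 0.38275752,  0.8848163 , -0.75774344]), 'moment': array([-0.01078372, -0.01282194, -0.02315343]), 'finger_force': 0.0, 'finger_gap': 93.96265411969864} 14.0
scene {'fovy': 48.2225783388092, 'cx': 257.24436139046105, 'cy': 192.43571408361092, 'origin': array([1214.52227837,  463.68965901,  786.03845784]), 'attitude': array([-2.34405327,  0.00525822,  2.21311116])}
top {'fovy': 51.32042991265723, 'cx': 254.59296965404812, 'cy': 187.03760417644543, 'origin': array([ 518.92468133,  -19.17710556, 1243.71892414]), 'attitude': array([-3.05766615,  0.01922296, -1.54380091])}
wrist {'fovy': 70.14591755185073, 'cx': 253.86224068522043, 'cy': 190.99222960400493, 'origin': array([ 214.60119914, -512.81434885,  385.3571842 ]), 'attitude': array([ 2.85627784e+00,  7.22792967e-04, -1.32168637e+00])}
```

View pics/top0.png

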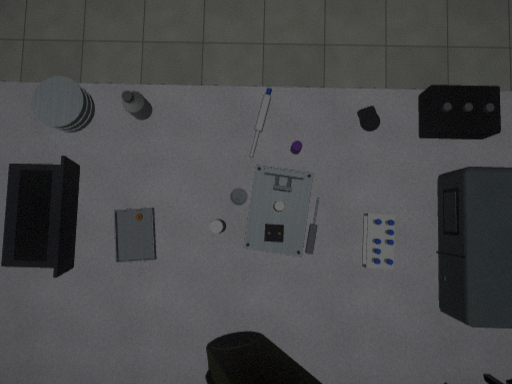

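View pics/scene0.png

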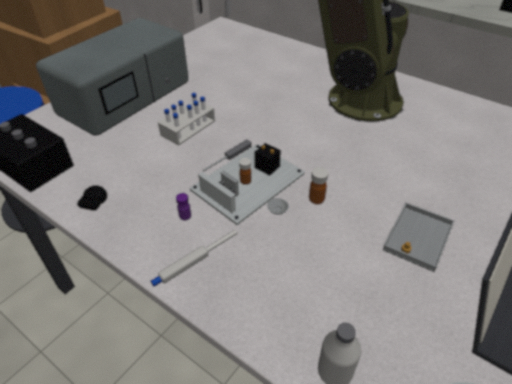

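Candidates for the vial: top (279,206) / scene (245,172) is amber, on the rig and small. Top (217,226) / scene (318,188) is amber, on the bench and larger. Top (296,147) / scene (183,205) is purple. I choose the first. The tray is at top (135,235), the block at (274,232) and the port at (284,183).

```bash
cat > h.py <<'E'
from cell import manip
import cv2,numpy as np
from scipy.spatial.transform import Rotation as R
def cam(n):
    p=manip.camera_params(n); return p, manip.camera(n)
def ray(p,uv):
    f=192/np.tan(np.radians(p["fovy"])/2)
    d=np.array([(uv[0]-p["cx"])/f,(uv[1]-p["cy"])/f,1.])
    return np.array(p["origin"]), R.from_euler("xyz",p["attitude"]).as_matrix()@d
def onz(p,uv,z):
    o,d=ray(p,uv); return o+d*(z-o[2])/d[2]
def pix(p,X):
    f=192/np.tan(np.radians(p["fovy"])/2)
    c=R.from_euler("xyz",p["attitude"]).as_matrix().T@(np.array(X)-p["origin"])
    return c[:2]/c[2]*f+[p["cx"],p["cy"]]
E
python3 - <<'E'
from h import *
p=manip.camera_params("top")
for n,uv,z in [("vial",(279,206),82),("cell",(274,232),72),("port",(284,183),66),("tray",(135,235),20),("rigc",(280,210),12),("fit",(139,216),28),("rack",(380,242),80)]: print(n,onz(p,uv,z).round(0))
im=cv2.imread("pics/top0.png")
a=cv2.resize(im[155:270,95:325],None,fx=3.4,fy=3.4,interpolation=cv2.INTER_CUBIC)
cv2.imwrite("pics/topc.png",cv2.convertScaleAbs(a,alpha=1.6))
s=cv2.imread("pics/scene0.png")
cv2.imwrite("pics/scc.png",cv2.resize(s[130:230,180:310],None,fx=6,fy=6,interpolation=cv2.INTER_CUBIC))
E
```

```text
vial [563. -67.  82.]
cell [487. -54.  72.]
port [632. -80.  66.]
tray [465. 369.  20.]
rigc [553. -73.  12.]
fit [523. 357.  28.]
rack [ 467. -359.   80.]
```

View pics/topc.png

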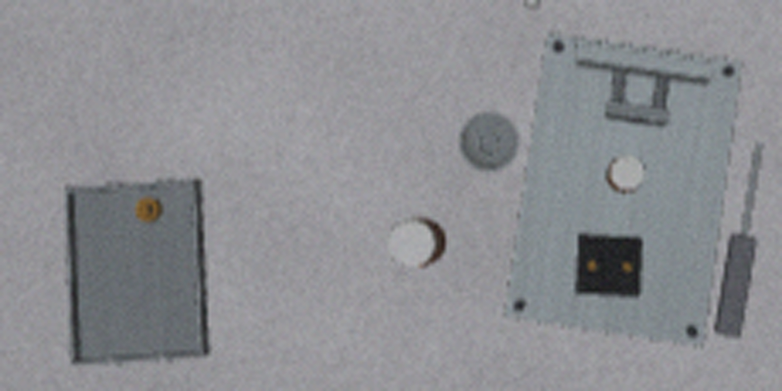

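View pics/scc.png

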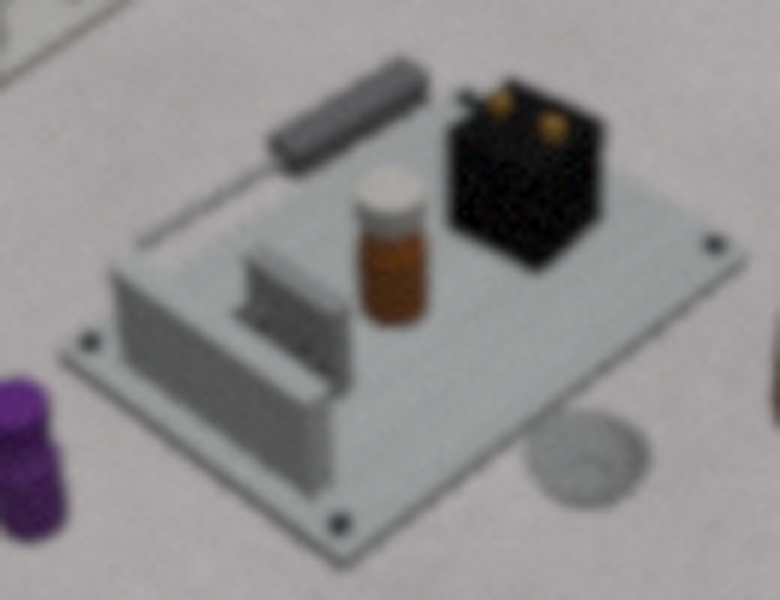

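The crop shows the small amber vial with its white cap on the base plate between block and port (crop (627,173)). The big one stands on the bench at (415,242). The rig's screw holes are at (558,46), (728,71), (692,331) and (519,305). Next I measure precisely.

```bash
cat > m.py <<'E'
from h import *
p,im=cam("top"); hsv=cv2.cvtColor(im,cv2.COLOR_RGB2HSV); g=cv2.cvtColor(im,cv2.COLOR_RGB2GRAY)
o=lambda c:(95+c[0]/3.4-.35,155+c[1]/3.4-.35)
H=[onz(p,o(c),12)[:2] for c in [(558,46),(728,71),(692,331),(519,305)]]
H=np.array(H); c=H.mean(0); d=(H[0]+H[1]-H[2]-H[3])/2; e=(H[0]+H[3]-H[1]-H[2])/2
ry=np.arctan2(d[1],d[0]); print("rig",c.round(1),"yaw",ry.round(3),np.arctan2(-e[0],e[1]).round(3),np.linalg.norm(d).round(),np.linalg.norm(e).round())
def blob(m,x0,y0,x1,y1):
    k=np.zeros_like(m);k[y0:y1,x0:x1]=m[y0:y1,x0:x1]
    cs,_=cv2.findContours(k,cv2.RETR_EXTERNAL,cv2.CHAIN_APPROX_NONE); return max(cs,key=cv2.contourArea)
k=blob((g<60).astype('uint8')*255,255,215,295,250)
r=cv2.minAreaRect(k); b=cv2.boxPoints(r); W=np.array([onz(p,q,72)[:2] for q in b])
print("cell",r,W.round(1).tolist(),W.mean(0).round(1))
k=np.zeros_like(g);k[195:218,268:292]=((g>165)*255).astype('uint8')[195:218,268:292];print(g[204:208,275:284])
M=cv2.moments(k,True);q=(M['m10']/M['m00'],M['m01']/M['m00']);v=onz(p,q,82);print("vial",q,M['m00'],v.round(1))
T=np.array([onz(p,o(c),20)[:2] for c in [(68,185),(201,180),(208,354),(74,362)]]);print("tray",T.round(0).tolist(),T.mean(0),np.linalg.norm(T[0]-T[1]),np.linalg.norm(T[0]-T[3]))
cr,sr=np.cos(ry),np.sin(ry)
for n,w in(("vial",v[:2]),("cell",W.mean(0))): d=w-c; print(n,"in rig",(cr*d[0]+sr*d[1]).round(1),(-sr*d[0]+cr*d[1]).round(1))
# brass stubs
m=cv2.inRange(hsv,(8,90,60),(30,255,255))
n,l,st,ce=cv2.connectedComponentsWithStats(m)
for i in range(1,n):
    if 255<ce[i][0]<295 and 215<ce[i][1]<250: print("stub",ce[i],st[i][4],onz(p,ce[i],80).round(1))
E
python3 m.py
```

```text
rig [553.8 -67.3] yaw -0.121 -0.121 237.0 157.0
cell ((273.5, 232.5), (17.0, 19.0), 90.0) [[509.3, -24.4], [510.8, -79.7], [461.7, -80.8], [460.1, -25.6]] [485.5 -52.6]
[[ 99 106 103 104 103 107 104 104 105]
 [103 102 106 106 108 105 105 106 104]
 [103 106 105 105 106 107 108 105 103]
 [ 99 106 105 108 104 103 104 106 104]]Traceback (most recent call last):
  File "m.py", line 14, in <module>
    M=cv2.moments(k,True);q=(M['m10']/M['m00'],M['m01']/M['m00']);v=onz(p,q,82);print("vial",q,M['m00'],v.round(1))
                             ~~~~~~~~^~~~~~~~~
ZeroDivisionError: float division by zero
```

```bash
sed -i 's/^k=np.zeros_like.*$/gb=cv2.GaussianBlur(g,(3,3),0);k=np.zeros_like(g);k[198:215,271:288]=cv2.threshold(gb[198:215,271:288],0,255,cv2.THRESH_OTSU)[1]/' m.py; python3 m.py
```

```text
rig [553.8 -67.3] yaw -0.121 -0.121 237.0 157.0
cell ((273.5, 232.5), (17.0, 19.0), 90.0) [[509.3, -24.4], [510.8, -79.7], [461.7, -80.8], [460.1, -25.6]] [485.5 -52.6]
vial (279.44262295081967, 205.13114754098362) 61.0 [565.2 -67.8  82. ]
tray [[542.0, 436.0], [550.0, 315.0], [395.0, 302.0], [384.0, 422.0]] [467.75800747 368.77261496] 121.07073342104296 158.7305842016432
vial in rig 11.4 0.9
cell in rig -69.6 6.3
stub [268.5 232.5] 4 [485.3 -38.   80. ]
stub [279. 233.] 1 [484.7 -68.3  80. ]
```

```bash
cat >> h.py <<'E'
def plan(x,y,z,yaw):
    s=manip.read_state(); Rm=R.from_euler("xyz",s["eef_rot"]).as_matrix()
    d=Rm.T@(np.array([x,y,z])-s["eef_pos"])/10
    a=(yaw-s["eef_rot"][2]+np.pi/2)%np.pi-np.pi/2
    print("shift cm",d.round(2),"turn",round(-np.degrees(a)/5,2),"clock",s["clock"],"pos",s["eef_pos"].round(1),"rot",s["eef_rot"].round(3),"gap",round(s["finger_gap"],1),"F",s["wrist_force"].round(1))
E
python3 -c "
from h import *
plan(555,-68,200,-.121)"
```

```text
shift cm [ 52.12 -34.73   1.94] turn 4.24 clock 0.25 pos [ 135.4 -533.   219.2] rot [-3.141 -0.     0.249] gap 93.7 F [-0.5  0.2  0. ]
```

```bash
python3 -m creep '[[1,[5,-3.3,0.2],0.4],[1,[10,-6.7,0.4],0.8],[1,[15,-10,0.6],1.2],[1,[20,-13.3,0.8],1.6],[1,[25,-16.7,1],2],[1,[29,-19.3,1.2],2.4],[1,[33,-22,1.3],2.8],[1,[37,-24.7,1.5],3.2],[1,[41,-27.3,1.6],3.6],[1,[45,-30,1.7],4],[1,[49,-32.7,1.9],4.24],[1,[52.1,-34.7,1.9],4.24]]'
python3 -m creep '[[1,[0,0,0],0],[1,[0,0,0],0],[1,[0,0,0],0],[1,[0,0,0],0]]'
python3 - <<'E'
from h import *
plan(555,-68,200,-.121)
p,im=cam("wrist");cv2.imwrite("pics/w1.png",im[:,:,::-1]);np.save("w1.npy",im);import pickle;pickle.dump(p,open("w1.pkl","wb"));print(p)
E
```

```text
clock: 1.45
eef_pos: [538.3, -85.9, 200.8]
eef_rot: [3.142, -0.0, -0.122]
wrist_force: [0.5, -0.3, 1.1]
finger_gap: 94.2
finger_force: 0.0
clock: 1.85
eef_pos: [536.7, -88.9, 201.1]
eef_rot: [3.141, -0.0, -0.123]
wrist_force: [-1.1, 0.3, 0.9]
finger_gap: 94.0
finger_force: 0.0
shift cm [ 1.56 -2.3   0.11] turn -0.02 clock 1.85 pos [536.7 -88.9 201.1] rot [ 3.141 -0.    -0.123] gap 94.0 F [-1.1  0.3  0.9]
{'fovy': 70.14591755185073, 'cx': 253.86224068522043, 'cy': 190.99222960400493, 'origin': array([617.76137054, -99.11187497, 367.54119456]), 'attitude': array([ 2.85648721e+00, -1.38789584e-04, -1.69329351e+00])}
```

View pics/w1.png

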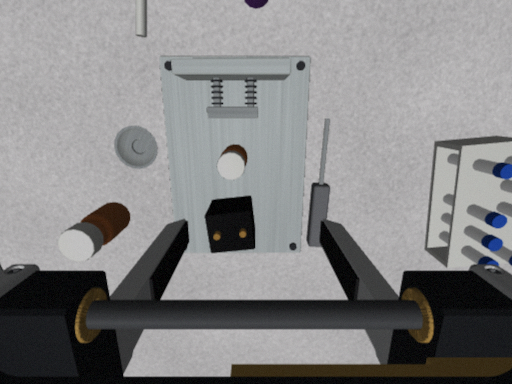

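The wrist view shows the vial cap at (231,165) on the plate, stubs at (217,237) and (243,234), and the port top around (208–258,108–117). Rig holes are at (169,66), (301,66) and (293,246).

```bash
cat > m2.py <<'E'
from h import *
import pickle
p=pickle.load(open("w1.pkl","rb"));im=np.load("w1.npy");g=cv2.GaussianBlur(cv2.cvtColor(im,cv2.COLOR_RGB2GRAY),(3,3),0);hsv=cv2.cvtColor(im,cv2.COLOR_RGB2HSV)
def cen(m,x0,y0,x1,y1):
    M=cv2.moments(m[y0:y1,x0:x1].astype('uint8'),True);return np.array([x0+M['m10']/M['m00'],y0+M['m01']/M['m00']]),M['m00']
h=[]
for x,y in[(169,66),(301,66),(293,246)]:
    q,n=cen(g<70,x-8,y-8,x+8,y+8);h.append(onz(p,q,12));print("hole",q.round(1),n,h[-1].round(1))
a=h[0]-h[1];b=h[1]-h[2]
ry=np.arctan2(-a[0],a[1]);print("yaws",ry,np.arctan2(b[1],b[0]),np.linalg.norm(a),np.linalg.norm(b))
c=((h[0]+h[2])/2)[:2];ry=(157*ry+237*np.arctan2(b[1],b[0]))/394;u=np.array([np.cos(ry),np.sin(ry)]);w=np.array([-u[1],u[0]]);print("rig c",c,ry)
toR=lambda X:((X[:2]-c)@u,(X[:2]-c)@w)
q,n=cen(g>170,212,145,252,185);v=onz(p,q,82);print("vial",q,n,v.round(1),toR(v))
m=cv2.inRange(hsv,(8,90,60),(30,255,255))>0
S=[]
for x,y in[(217,237),(243,234)]:
    q,n=cen(m,x-9,y-9,x+9,y+9);S.append(onz(p,q,80));print("stub",q,n,S[-1].round(1),toR(S[-1]))
d=S[0]-S[1];cc=(S[0]+S[1])/2;print("cell",cc.round(1),"yaw",np.arctan2(-d[0],d[1]),np.linalg.norm(d),toR(cc))
gg=g[100:122,195:272].astype(int)
for x in(215,233,250): print(x,g[100:124,x])
print(g[113,198:268])
E
python3 m2.py
```

```text
hole [167.8  65.3] 39.0 [682.1  -3.6  12. ]
hole [300.3  65.4] 46.0 [ 662.7 -160.5   12. ]
hole [292.5 246. ] 30.0 [ 425.6 -131.6   12. ]
yaws -0.12305675784796663 -0.12156278579106763 158.1045756074117 238.82070663827233
rig c [553.85308209 -67.58073487] -0.12215809952947662
vial [230.10071942 166.53597122] 556.0 [564.6 -67.2  82. ] (np.float64(10.615994578940278), np.float64(1.6649834203893847))
stub [216.29787234 236.10638298] 47.0 [485.7 -39.3  80. ] (np.float64(-71.112575955102), np.float64(19.748566174932442))
stub [242.36734694 233.55102041] 49.0 [485.2 -69.5  80. ] (np.float64(-67.91228404345934), np.float64(-10.30572271545029))
cell [485.4 -54.4  80. ] yaw -0.016074147481346196 30.224198070855554 (np.float64(-69.51242999928068), np.float64(4.721421729741074))
215 [124 118  90  72  92 115 115 115 123 127 126 123 123 125 128 129 130 136
 149 161 165 165 164 164]
233 [165 165 165 166 166 159 140 125 125 128 126 123 122 125 130 132 132 138
 152 163 166 166 167 167]
250 [125 120  92  75  96 117 117 117 125 130 129 127 126 128 132 134 133 136
 147 158 162 162 162 163]
[164 164 164 163 162 163 165 165 160 145 132 127 127 126 126 126 126 125
 124 125 126 125 124 126 126 126 125 125 126 127 127 126 126 126 126 125
 126 126 126 127 127 126 127 127 127 127 127 127 127 126 127 128 128 127
 128 130 130 129 126 130 147 163 166 163 163 163 163 164 165 165]
```

```bash
python3 -c "
from h import *
plan(564.8,-67.4,100,-.122)"
```

```text
shift cm [ 2.51 -2.48 10.12] turn -0.01 clock 1.9 pos [536.8 -88.9 201.2] rot [ 3.142 -0.    -0.123] gap 93.8 F [ 0.3 -0.2 -0.2]
```

```bash
python3 -m creep '[[1,[2.5,-2.5,2],0],[1,[2.5,-2.5,5],0],[1,[2.5,-2.5,8],0],[1,[2.5,-2.5,11],0],[1,[2.5,-2.5,13.5],0],[1,[2.5,-2.5,15.4],0],[1,[2.5,-2.5,15.4],0],[1,[2.5,-2.5,15.4],0],[1,[2.5,-2.5,15.4],0]]' 
python3 -c "
from h import *
plan(564.8,-67.4,47,-.122)"
```

```text
clock: 2.8
eef_pos: [565.7, -66.5, 48.4]
eef_rot: [3.141, -0.002, -0.122]
wrist_force: [0.1, -0.4, 0.0]
finger_gap: 93.7
finger_force: 0.0
shift cm [-0.08  0.1   0.14] turn 0.0 clock 2.8 pos [565.7 -66.5  48.4] rot [ 3.141e+00 -2.000e-03 -1.220e-01] gap 93.7 F [ 0.1 -0.4  0. ]
```

```bash
python3 -m creep '[[0,[0,0,0],0],[0,[0,0,0],0],[-0.2,[0,0,0],0],[-0.25,[0,0,0],0],[-0.3,[0,0,0],0],[-0.4,[0,0,0],0],[-0.6,[0,0,0],0],[-0.6,[0,0,0],0],[-0.6,[0,0,0],0],[-0.6,[0,0,0],0]]' 8
```

```text
clock: 3.8
eef_pos: [565.1, -66.1, 46.9]
eef_rot: [-3.142, 0.0, -0.121]
wrist_force: [0.7, 0.3, -0.3]
finger_gap: 31.3
finger_force: 8.0
```

```bash
python3 -m creep '[[-0.6,[0,0,-2],0],[-0.6,[0,0,-5],0],[-0.6,[0,0,-9],0],[-0.6,[0,0,-13],0],[-0.6,[0,0,-15],0],[-0.6,[0,0,-15],0]]'
python3 - <<'E'
from h import *
plan(443,367,200,.07)
E
```

```text
clock: 4.4
eef_pos: [566.1, -66.2, 199.9]
eef_rot: [3.141, -0.005, -0.121]
wrist_force: [-0.1, 0.5, -0.4]
finger_gap: 31.5
finger_force: 8.0
shift cm [-17.45 -41.52  -0.11] turn -2.19 clock 4.4 pos [566.1 -66.2 199.9] rot [ 3.141 -0.005 -0.121] gap 31.5 F [-0.1  0.5 -0.4]
```

```bash
python3 -m creep '[[-0.6,[-0.7,-1.7,0],0],[-0.6,[-2.2,-5.2,0],-0.2],[-0.6,[-3.9,-9.2,0],-0.5],[-0.6,[-5.6,-13.2,0],-0.8],[-0.6,[-7.2,-17.2,0],-1],[-0.6,[-8.9,-21.2,0],-1.3],[-0.6,[-10.6,-25.2,0],-1.5],[-0.6,[-12.2,-29.2,0],-1.7],[-0.6,[-13.9,-33.2,0],-2],[-0.6,[-15.5,-37,0],-2.2],[-0.6,[-16.8,-40,0],-2.2],[-0.6,[-17.4,-41.5,0],-2.2]]'
python3 -m creep '[[-0.6,[0,0,0],0],[-0.6,[0,0,0],0],[-0.6,[0,0,0],0]]'
python3 - <<'E'
from h import *
plan(443,367,45,.07)
p,im=cam("wrist");cv2.imwrite("pics/w2.png",im[:,:,::-1])
E
```

```text
clock: 5.6
eef_pos: [440.2, 369.3, 194.9]
eef_rot: [3.14, 0.003, 0.073]
wrist_force: [0.6, -0.5, 0.4]
finger_gap: 31.7
finger_force: 8.0
clock: 5.9
eef_pos: [442.8, 365.9, 196.5]
eef_rot: [3.141, 0.001, 0.07]
wrist_force: [-0.7, 0.8, 0.3]
finger_gap: 31.6
finger_force: 8.0
shift cm [ 0.04 -0.12 15.15] turn -0.01 clock 5.9 pos [442.8 365.9 196.5] rot [3.141e+00 1.000e-03 7.000e-02] gap 31.6 F [-0.7  0.8  0.3]
```

View pics/w2.png

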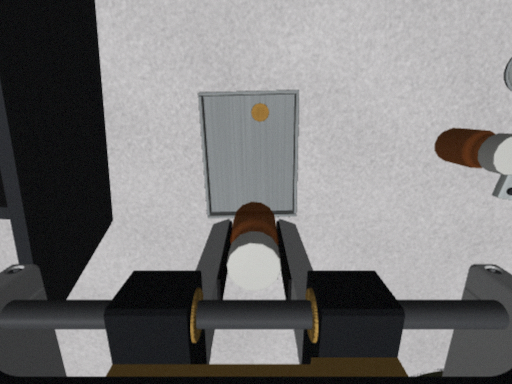

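The vial hangs upright over the tray, whose outline is at (200–298, 92–217), with the fitting clear at (260,112). Now I lower it.

```bash
python3 -m creep '[[-0.6,[0,-0.1,2],0],[-0.6,[0,-0.1,5],0],[-0.6,[0,-0.1,8],0],[-0.6,[0,-0.1,11],0],[-0.6,[0,-0.1,13],0],[-0.6,[0,-0.1,14.5],0],[-0.6,[0,-0.1,15.3],0],[-0.6,[0,-0.1,15.5],0],[-0.6,[0,-0.1,15.5],0],[-0.6,[0,-0.1,15.5],0]]'
python3 -m creep '[[-0.6,[0,0,0.1],0],[-0.6,[0,0,0.2],0],[-0.6,[0,0,0.2],0]]'
```

```text
clock: 6.95
eef_pos: [442.9, 368.2, 42.9]
eef_rot: [-3.141, -0.001, 0.071]
wrist_force: [-0.8, 0.6, -0.4]
finger_gap: 31.8
finger_force: 8.0
clock: 7.25
eef_pos: [442.5, 367.9, 40.0]
eef_rot: [-3.141, -0.0, 0.071]
wrist_force: [0.3, 0.7, -0.0]
finger_gap: 31.7
finger_force: 8.0
```

```bash
python3 -m creep '[[-0.6,[0,0,0.05],0],[-0.6,[0,0,0.1],0],[-0.6,[0,0,0.15],0],[-0.6,[0,0,0.15],0]]'
```

```text
clock: 7.65
eef_pos: [442.6, 368.0, 38.8]
eef_rot: [-3.141, -0.0, 0.071]
wrist_force: [-0.6, -1.8, 4.9]
finger_gap: 31.7
finger_force: 8.0
```

The floor is touched (4.9 N), so I release, rise and check.

```bash
python3 -m creep '[[-0.3,[0,0,0],0],[-0.25,[0,0,0],0],[-0.1,[0,0,0],0],[0.1,[0,0,0],0],[0.2,[0,0,0],0],[0.2,[0,0,0],0],[0.2,[0,0,-2],0],[0.2,[0,0,-5],0],[0.2,[0,0,-9],0],[0.2,[0,0,-13],0],[0.2,[0,0,-16],0],[0.2,[0,0,-16],0]]'
python3 - <<'E'
from h import *
plan(430,-54,200,-.016)
p,im=cam("wrist");g=cv2.cvtColor(im,cv2.COLOR_RGB2GRAY)
p2,im2=cam("top")
a=cv2.resize(im[150:300,150:350],None,fx=2,fy=2);b=cv2.resize(im2[200:270,100:193],(400,300))
cv2.imwrite("pics/v.png",np.hstack([a,b])[:,:,::-1])
print(pix(p,[443,368,74]))
E
```

```text
clock: 8.85
eef_pos: [443.6, 368.8, 202.9]
eef_rot: [-3.138, -0.006, 0.071]
wrist_force: [0.8, 0.8, -0.1]
finger_gap: 56.6
finger_force: 0.0
shift cm [-4.35 42.08  0.11] turn 0.99 clock 8.85 pos [443.6 368.8 202.9] rot [-3.138 -0.006  0.071] gap 56.6 F [ 0.8  0.8 -0.1]
[254.85575703 188.036343  ]
```

View pics/v.png

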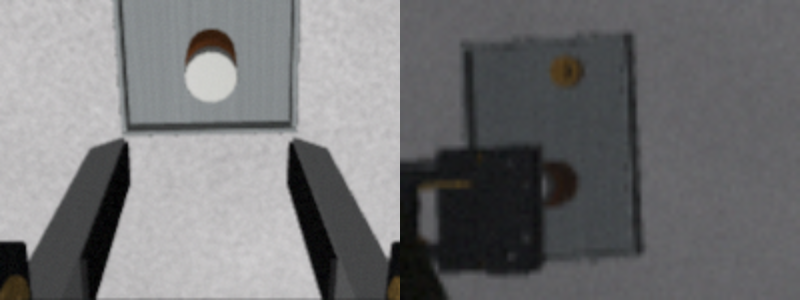

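The vial stands upright in the tray: its cap is at wrist px (255,188), exactly where expected. On to the block.

```bash
python3 -m creep '[[0.2,[0.2,4,0],0],[0.5,[0.4,9,0],0.2],[1,[0.5,14,0],0.4],[1,[0.6,19,0],0.6],[1,[0.7,24,0],0.8],[1,[0.8,29,0],1],[1,[0.9,34,0],1],[1,[1.0,38,0],1],[1,[1.1,42,0],1],[1,[1.1,42,0],1],[1,[1.1,42,0],1],[1,[1.1,42,0],1]]'
python3 - <<'E'
from h import *
plan(485.4,-54.4,36,-.016)
import pickle
p,im=cam("wrist");np.save("w3.npy",im);pickle.dump(p,open("w3.pkl","wb"));cv2.imwrite("pics/w3.png",im[:,:,::-1])
for X in([485.7,-39.3,80],[485.2,-69.5,80]):
    q=pix(p,X).round().astype(int);hsv=cv2.cvtColor(im,cv2.COLOR_RGB2HSV)
    m=cv2.inRange(hsv,(8,90,60),(30,255,255));x0,y0=q-13;M=cv2.moments(m[y0:y0+26,x0:x0+26],True)
    if M['m00']: print(q,M['m00'],onz(p,(x0+M['m10']/M['m00'],y0+M['m01']/M['m00']),80).round(1))
print([pix(p,X).round(0) for X in ([682,-4,12],[663,-160,12])])
E
```

```text
clock: 10.15
eef_pos: [482.8, -49.4, 197.6]
eef_rot: [-3.141, 0.001, -0.016]
wrist_force: [-0.5, 0.4, 0.6]
finger_gap: 93.7
finger_force: 0.0
shift cm [ 0.29  0.5  16.16] turn 0.0 clock 10.15 pos [482.8 -49.4 197.6] rot [-3.141e+00  1.000e-03 -1.600e-02] gap 93.7 F [-0.5  0.4  0.6]
[244 187] 55.0 [485.6 -39.4  80. ]
[272 187] 53.0 [485.2 -69.5  80. ]
[array([210.,   1.]), array([349.,  18.])]
```

View pics/w3.png

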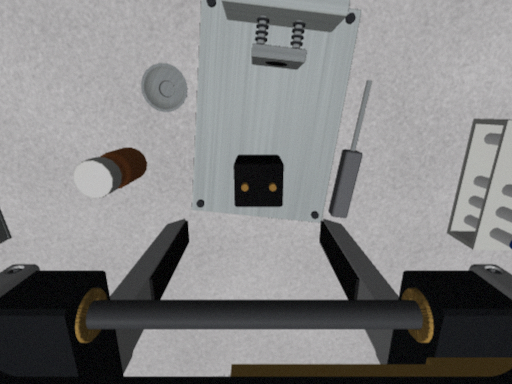

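The stubs at (245,187) and (273,187) confirm the block's place. Fingers straddle it clear of the driver and dish. Now I descend.

```bash
python3 -m creep '[[1,[0.3,0.5,2],0],[1,[0.3,0.5,5],0],[1,[0.3,0.5,8],0],[1,[0.3,0.5,11],0],[1,[0.3,0.5,14],0],[1,[0.3,0.5,15.8],0],[1,[0.3,0.5,16.5],0],[1,[0.3,0.5,16.5],0],[1,[0.3,0.5,16.5],0],[1,[0.3,0.5,16.5],0]]'
python3 - <<'E'
from h import *
import pickle
plan(485.4,-54.4,30.5,-.016)
p=pickle.load(open("w3.pkl","rb"));im=np.load("w3.npy");g=cv2.GaussianBlur(cv2.cvtColor(im,cv2.COLOR_RGB2GRAY),(3,3),0)
h=[]
for x,y in[(201,203),(315,214),(351,18)]:
    M=cv2.moments((g[y-7:y+7,x-7:x+7]<70).astype('uint8'),True);h.append(onz(p,(x-7+M['m10']/M['m00'],y-7+M['m01']/M['m00']),12));print(M['m00'],h[-1].round(1))
a=h[0]-h[1];b=h[2]-h[1];print((h[0]+h[2])/2,np.arctan2(-a[0],a[1]),np.arctan2(b[1],b[0]),np.linalg.norm(a),np.linalg.norm(b))
# port: expected top-front corners and middle, to compare with measured edges
c=np.array([553.85,-67.6]);ry=-.122;u=np.array([np.cos(ry),np.sin(ry)]);w=np.array([-u[1],u[0]])
for s in(27,-27): X=c+60*u+s*w;print(X,pix(p,[*X,66]))
cv2.imwrite("pics/pc.png",cv2.resize(im[35:75,240:320],None,fx=7,fy=7,interpolation=cv2.INTER_CUBIC)[:,:,::-1])
E
```

```text
clock: 11.2
eef_pos: [486.6, -55.2, 34.5]
eef_rot: [3.141, -0.002, -0.016]
wrist_force: [0.1, 1.0, -0.2]
finger_gap: 93.5
finger_force: 0.0
shift cm [-0.13 -0.08  0.4 ] turn -0.0 clock 11.2 pos [486.6 -55.2  34.5] rot [ 3.141e+00 -2.000e-03 -1.600e-02] gap 93.5 F [ 0.1  1.  -0.2]
34.0 [445.2  24.2  12. ]
31.0 [ 425.9 -132.    12. ]
64.0 [ 663.2 -160.9   12. ]
[554.18880699 -68.37989981  12.        ] -0.12256285198311047 -0.1213529067194505 157.34722358631828 239.0690455114731
[616.68986832 -48.10253993] [250.33893206  55.77479964]
[ 610.1181988  -101.70117013] [304.21040649  62.10040658]
```

View pics/pc.png

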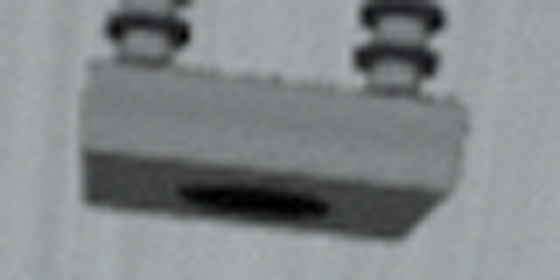

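The port's front top edge runs from (251.6,56.7) to (305,62) against a predicted (250.3,55.8) to (304.2,62.1), so the rig pose agrees to about 1 mm. Next I lower a little and grip the block.

```bash
python3 -m creep '[[1,[0,0,0.2],0],[1,[0,0,0.2],0],[0.6,[0,0,0.2],0],[0.3,[0,0,0.2],0],[0.22,[0,0,0.2],0],[0.15,[0,0,0.2],0],[0.1,[0,0,0.2],0],[-0.2,[0,0,0.2],0],[-0.2,[0,0,0.2],0],[-0.2,[0,0,0.2],0],[-0.2,[0,0,0.2],0],[-0.2,[0,0,0.2],0]]' 25
python3 - <<'E'
from h import *
c=np.array([554.1,-68.0]);ry=-.122;u=np.array([np.cos(ry),np.sin(ry)])
X=c+20*u;plan(X[0],X[1],31.5,ry)
E
```

```text
clock: 12.4
eef_pos: [486.1, -55.3, 31.4]
eef_rot: [-3.142, -0.0, -0.017]
wrist_force: [0.5, 0.9, 0.2]
finger_gap: 53.9
finger_force: 25.0
shift cm [ 8.81  1.37 -0.01] turn 1.21 clock 12.4 pos [486.1 -55.3  31.4] rot [-3.142 -0.    -0.017] gap 53.9 F [0.5 0.9 0.2]
```

```bash
python3 -m creep '[[-0.2,[0,0,-0.1],0],[-0.2,[0.5,0.1,-0.1],0.2],[-0.2,[1.5,0.3,-0.1],0.4],[-0.2,[3,0.5,-0.1],0.7],[-0.2,[4.5,0.7,-0.1],1],[-0.2,[6,0.9,-0.1],1.2],[-0.2,[7.5,1.2,-0.1],1.2],[-0.2,[8.3,1.3,-0.1],1.2],[-0.2,[8.8,1.4,-0.1],1.2],[-0.2,[8.8,1.4,-0.1],1.2],[-0.2,[8.8,1.4,-0.1],1.2],[-0.2,[8.8,1.4,-0.1],1.2]]' 45
python3 - <<'E'
from h import *
c=np.array([554.1,-68.0]);ry=-.122;u=np.array([np.cos(ry),np.sin(ry)])
X=c+33*u;plan(X[0],X[1],31.5,ry)
p,im=cam("wrist");g=cv2.cvtColor(im,cv2.COLOR_RGB2GRAY)
X=np.array([*(c+47*u),70]);q=pix(p,X).round().astype(int);print(q)
x0=max(q[0]-60,0);y0=max(q[1]-50,0)
print(x0,y0);cv2.imwrite("pics/pr.png",cv2.resize(im[y0:y0+110,x0:x0+120],None,fx=5,fy=5,interpolation=cv2.INTER_CUBIC)[:,:,::-1])
E
```

```text
clock: 13.6
eef_pos: [573.4, -70.6, 32.4]
eef_rot: [-3.142, 0.0, -0.121]
wrist_force: [-0.9, -0.9, -2.4]
finger_gap: 53.5
finger_force: 45.0
shift cm [ 1.35 -0.03  0.09] turn 0.01 clock 13.6 pos [573.4 -70.6  32.4] rot [-3.142  0.    -0.121] gap 53.5 F [-0.9 -0.9 -2.4]
[253 222]
193 172
```

View pics/pr.png

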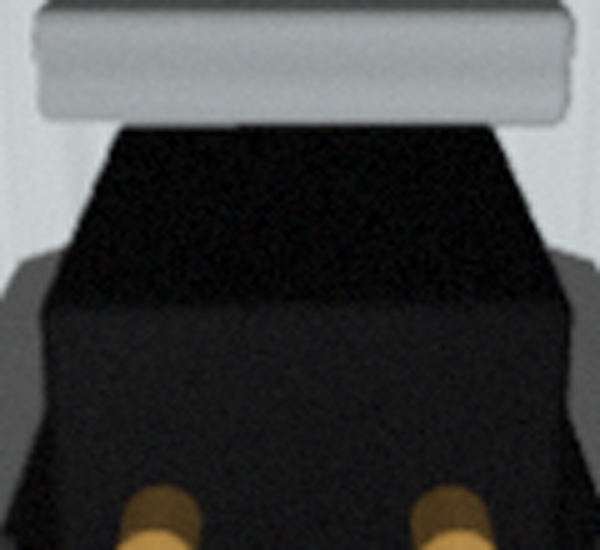

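Block and port tops are centred to under 0.5 mm (crop columns 306.5 and 304) with parallel edges. Now I press in steps.

```bash
python3 -m creep '[[-0.2,[0.5,0,0],0],[-0.2,[1,0,0],0],[-0.2,[1.3,0,0],0],[-0.2,[1.6,0,0],0],[-0.2,[1.9,0,0],0],[-0.2,[2.1,0,0],0],[-0.2,[2.3,0,0],0],[-0.2,[2.4,0,0],0],[-0.2,[2.4,0,0],0],[-0.2,[2.4,0,0],0],[-0.2,[2.4,0,0],0],[-0.2,[2.4,0,0],0]]'
python3 - <<'E'
from h import *
c=np.array([554.1,-68.0]);ry=-.122;u=np.array([np.cos(ry),np.sin(ry)])
X=c+48.2*u;plan(X[0],X[1],32,ry)
s=manip.read_state();print(s["wrist_force"][:2]@u,(s["eef_pos"][:2]-c)@u)
E
```

```text
clock: 14.85
eef_pos: [597.1, -73.6, 32.3]
eef_rot: [-3.142, 0.002, -0.121]
wrist_force: [-6.8, 0.3, 1.0]
finger_gap: 53.8
finger_force: 45.0
shift cm [ 0.48 -0.03  0.03] turn 0.01 clock 14.85 pos [597.1 -73.6  32.3] rot [-3.142e+00  2.000e-03 -1.210e-01] gap 53.8 F [-6.8  0.3  1. ]
-6.795567836322659 43.35844448331504
```

```bash
python3 -m creep '[[-0.2,[0.2,0,0],0],[-0.2,[0.4,0,0],0],[-0.2,[0.4,0,0],0],[-0.2,[0.4,0,0],0],[-0.2,[0.4,0,0],0],[-0.2,[0.4,0,0],0],[-0.2,[0.4,0,0],0],[-0.2,[0.4,0,0],0]]'
python3 - <<'E'
from h import *
c=np.array([554.1,-68.0]);ry=-.122;u=np.array([np.cos(ry),np.sin(ry)])
for i in range(5):
    p,im=cam("wrist");s=manip.read_state();print(s["wrist_force"].round(1),(s["wrist_force"][:2]@u).round(1),((s["eef_pos"][:2]-c)@u).round(1),s["clock"],s["finger_force"])
cv2.imwrite("pics/fin.png",im[150:300,170:340][:,:,::-1].repeat(3,0).repeat(3,1))
E
```

```text
clock: 15.65
eef_pos: [600.8, -74.0, 32.2]
eef_rot: [-3.142, 0.002, -0.121]
wrist_force: [-9.9, 1.3, 1.8]
finger_gap: 53.6
finger_force: 45.0
[-9.3  0.6  2.2] -9.3 47.0 15.7 45.000858306884766
[-8.9  1.4  1.8] -9.0 47.1 15.75 45.00083327293396
[-8.9  0.4  1.4] -8.9 47.0 15.8 45.00088155269623
[-8.7  0.9  2.3] -8.8 47.0 15.85 45.00081717967987
[-9.8  0.9  2.5] -9.9 47.1 15.9 45.00085651874542
```

View pics/fin.png

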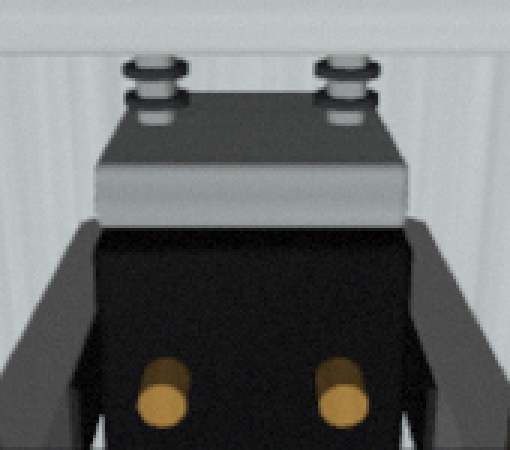

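The block sits square and centred on the port (edges at 97–407 against 97–410), springs compressed, at about 9.3 N. I hold it there.

```bash
for i in 1 2 3; do python3 -m creep '[[-0.2,[0,0,0],0],[-0.2,[0,0,0],0],[-0.2,[0,0,0],0],[-0.2,[0,0,0],0],[-0.2,[0,0,0],0],[-0.2,[0,0,0],0],[-0.2,[0,0,0],0],[-0.2,[0,0,0],0],[-0.2,[0,0,0],0],[-0.2,[0,0,0],0],[-0.2,[0,0,0],0],[-0.2,[0,0,0],0]]' | grep -E "clock|force|pos"; done
python3 -c "
from cell import manip
print(manip.sign_off())"
```

```text
clock: 17.1
eef_pos: [600.8, -74.0, 32.2]
wrist_force: [-9.2, 1.2, 2.3]
finger_force: 45.0
clock: 18.3
eef_pos: [600.8, -74.0, 32.2]
wrist_force: [-9.0, 0.9, 2.6]
finger_force: 45.0
clock: 19.5
eef_pos: [600.7, -74.0, 32.2]
wrist_force: [-9.6, 1.3, 3.0]
finger_force: 45.0
the job is handed in; nothing more can be done
None
```

The amber vial stands upright in the tray, and the block was handed in gripped and pressed square on the port at about 9 to 10 N; the hand-in returned no verdict.

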